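# Open up the two-leaf battery locker

### The job

Open up the battery locker on the bench so that the packs inside can be reached: draw the bolt of the passive leaf all the way up out of the sill before moving that leaf, and leave it up; swing both leaves wide open, to about a right angle or more, and let go of them. Do not shift the things standing about on the bench and on the locker.

Things in the scene. Friction and masses are not known exactly. Their poses are not given: they have to be found in the camera images.
- locker: White steel battery locker fixed on the bench, 150 deep x 320 wide x 240 high. Origin: centre of its underside. +x points out of its front (away from the robot, within 15 deg of world +x), +y towards the active leaf's hinge. Leaves 12 thick, 154 wide, meet at y = 0; shut, their faces are at x = 87, from 44 to 238 above the bench. Below them a sill 40 high runs out to x = 119.
- active (a joint): Opening angle of the active leaf (the locker's +y half), rad: 0 shut, grows as its free edge swings out to the locker's +x; stop at 1.75. No latch; starts 0 to 0.2. The hinge rubs with 0.06 N m and the leaf stays where it is left. A lip on its free edge overlaps the passive leaf's front by 14 mm.
- active_hinge (a point): Point on the active leaf's vertical hinge axis, 200 above the bench; locker frame x = 81, y = +158.
- bar_grip (a point): Point on the active leaf's pull handle: an upright round steel bar 10 thick, axis 42 off the leaf's face, 123 from the hinge axis along the leaf, from 120 to 222 above the bench, with a stay of the same thickness back to the leaf at each end. The point is 205 above the bench, on the bar's axis. Locker frame when shut: x = 129, y = 35. Turns with the leaf.
- passive (a joint): Opening angle of the passive leaf (the locker's -y half), rad: 0 shut (its start), grows as its free edge swings out to the locker's +x; stop at 1.75. Held while its bolt stands in the sill; opening, it pushes the other leaf's lip before it if that is shut. Same hinge friction, stays where left. Its only handle is the bolt's grip.
- passive_hinge (a point): Point on the passive leaf's vertical hinge axis, 200 above the bench; locker frame x = 81, y = -158.
- bolt (a joint): Height of the bolt, m: 0 fully down with 20 mm of its foot in the slot in the sill, 0.035 fully up at its stop; the foot clears the sill above 0.020. Starts 0 to 0.006. It slides with a friction of about 3 N and stays at the height where it is left.
- bolt_grip (a point): Centre of the bolt's grip: steel block 14 wide (along the leaf), 22 deep (out from it), 32 high, on a stem at the top of an upright rod 10 thick on the passive leaf's face. 43 off that face, 113 from the hinge axis along the leaf, 200 above the bench with the bolt down; locker frame when shut x = 130, y = -45. Moves with bolt and leaf; the leaf may be pulled by it.
- quad: Bystander: a small black quadcopter, 200 across, on the bench in front of the locker. Origin: centre of its underside.
- glue: Bystander: a white bottle, 38 across, 110 high. Origin: centre of its underside.
- spool: Bystander: a black spool lying flat, 140 across, 50 high. Origin: centre of its underside.
- spanner: Bystander: a flat steel spanner lying on the bench in front of the locker, lower than the leaves' lower edges. Origin: under its middle. The other loose things stand clear of the leaves' sweep.
- tin: Bystander: a low tin, 60 across, 28 high, on the middle of the locker's roof, on its +y side. Origin: centre of its underside.
- meter: Bystander: a flat yellow multimeter, 170 x 85 x 36, beside the locker on the -y side. Origin: centre of its underside.
- mug: Bystander: a white mug, 80 across, 90 high, beside the locker on the +y side. Origin: centre of its underside.

How it is judged:
By the outcome, as a careful person would: the job done as asked, in the order asked, and still so for the second after the job is handed in, with the robot touching nothing.
It also fails if it takes over 64 s, if anything falls off the work surface, if the arm or the gripper's body presses on something with over 40 N, if the wrist force passes 120 N, or if a joint passes its speed limit or range.

### The arm

A 6-joint arm with a two-finger parallel gripper is mounted at the origin on the work surface. World frame = base frame: x ahead of the robot, y to its left, z up, the work surface at z = 0. Lengths are in m, angles in rad, forces in N, time in s.
With the tool pointing down it reaches from about 0.25 to 0.775 m from the base axis. Payload 4 kg.
Tool frame: the origin (TCP) lies at the very end of the fingers, on their centre line; the grasp point (between the pads) lies 19 mm behind it; z points along the fingers, y is the direction in which the jaws open and shut (so a half turn about z gives the same grasp; the last joint's range is limited). The gripper opens to 94 mm and grips with 3 to 60 N. Pads are 16 mm wide; open, the fingers measure 119 mm over their backs; the gripper's body (75 mm by 177 mm) begins 78 mm behind the grasp point.
Start: joints at [-1.261, 0.087, 1.371, -0, 1.684, -0.103], TCP at [0.221, -0.504, 0.183] pointing down, gripper open.
Joint ranges: [-3.1, 3.1], [-0.76, 2.03], [0.27, 2.55], [-1.08, 4.22], [0.17, 2.65], [-2.57, 2.57]. Speed limits (rad/s): [2.79, 2.79, 3.14, 3.14, 3.14, 3.14].

### API

Orientations are given as [roll, pitch, yaw] about the fixed x, y, z axes, in that order (R = Rz(yaw) Ry(pitch) Rx(roll)).
In Python, from bench import robot, cams, models gives the robot as it stands.
- The arm moves only by the tool step_arm, never from a script. Its argument "series" is a list of rows, each a list of 5 numbers: the gripper command: -1 is shut, 1 is fully open, values between are in proportion, then the shift along the tool's x, y, z in mm, then the turn about the tool's z in degrees. A call has 1 to 20 rows; each row is the pose to reach, as a shift and turn from the pose commanded when the call began, along the tool's axes at that moment; what a row does not reach only later rows make up. A row lasts 1/8 s, in which the tool goes at most 62.5 mm and 10.7 degrees, less where a joint would pass 70% of its speed; a pose out of reach is approached as far as the arm can. A call with a gripper value outside its range is refused whole. The fingers move at their own pace and stop on an object; the grip force is fixed at half the most. Time passes only in rows, so rows that repeat a pose let the fingers close. It gives the time, the measured TCP pose, the force and the opening at its end, in the units of the state.
- robot.get_obs(): the state, without advancing time (a new reading comes with each control period).
- cams.snapshot(name): name is "scene" or "top" or "wrist"; returns a dict with "pixels" (420x560x3 uint8, red, green, blue), "fov_y" (degrees; the focal length in pixels is half the picture's height over the tangent of half this angle, whatever the lens; pixels are square), "cx", "cy" (the principal point, pixels), "k1" (the pictures are not rectified: a ray, as slopes to the right and down, at radius r is drawn at 1 + k1 r^2 times it, then the intrinsics apply), "R" (3x3) and "t" (3): a world point X has camera coordinates R X + t. Camera axes: x right, y down, z forward; pixel columns grow to the right and rows downward; lengths in m; the calibration is good to about 2 mm. A picture is of the moment at which its call begins. There is no depth.
- robot.close_job(): hands the job in, once; it reports no verdict.
Trained networks look in a picture, given as the dict that the camera call returned (one of the last four; its "shot" number tells which), for a name from the list of things; names that differ only in an ending like _2 or _b are one class to them, and where a whole thing is asked for, a point or a joint stands for the part that bears it (a point fixed in the world has none). Each returns a list of dicts, best first, with "p" (0 to 1); they miss things now and then, are a little off and sometimes report something else, mostly with a low value. They report only what shows in the picture. A call takes as long as a camera call.
- models.find_in(picture, label): "position" ([x, y, z] in m, in world coordinates, good to about 4 mm: the middle of the surface that is visible of it).
- models.pinpoint(picture, label): "position" ([x, y, z] in m, in world coordinates, good to about 4 mm: a listed point, or the origin of a listed thing).
The state is a dict: "time": time; "joint_positions": joint angles; "qvel": joint speeds; "joint_torque": joint torques, N m; "tool_pos": TCP position; "ee_rot": TCP orientation; "wrist_force": force on the tool from outside, world axes, zero at the start; "wrist_torque": the same for the moment, N m; "width": finger opening in m.
Only numpy, scipy, OpenCV 4.12 (cv2) and the standard library are available. Lean on these libraries where they do the work, as an engineer would, in place of code of your own. Each camera call takes 0.05 s, during which the arm holds its last target. There are 200 camera calls.

## Working session

There is one attempt and no reset: what is moved stays moved. The work goes in short steps, Python scripts to look and compute and a tool call to move; the robot and the scene stay as the last step left them, time stands still between calls to the robot, and variables do not carry over. Pictures are saved under pics/ and viewed, about 8 in all and at most 12, crops included, and the job is handed in when it is done.

Besides the shell and the picture viewer there is one more tool, called after "Call:" as name([rows], argument=value, ...), one row to a line, values as JSON. step_arm: Moves the arm, as the interface text tells. Its arguments: {"type":"object","properties":{"series":{"type":"array","items":{"type":"array","items":{"type":"number"}}}},"required":["series"]}

```bash
ls; mkdir -p pics; python3 - <<'E'
from bench import robot,cams,models
import cv2,numpy as np
print(robot.get_obs())
for c in ["scene","top"]:
    s=cams.snapshot(c); cv2.imwrite(f"pics/{c}0.png",s["pixels"][:,:,::-1])
    print(c,s["fov_y"],(-s["R"].T@s["t"]).round(3))
    for n in ["locker","active_hinge","bar_grip","passive_hinge","bolt_grip","quad","glue","spool","spanner","tin","meter","mug"]:
        r=models.pinpoint(s,n)
        print(n,[(np.round(d["position"],3).tolist(),round(d["p"],2)) for d in r[:2]])
E
```

```text
pics
{'time': 0.0, 'joint_positions': array([-1.26111279e+00,  8.79651100e-02,  1.37223950e+00, -1.36781459e-06,
        1.68357165e+00, -1.03110786e-01]), 'qvel': array([-0.00085806,  0.00015148, -0.00137664, -0.00080466, -0.00062875,
       -0.00128301]), 'joint_torque': array([-6.07542061e-04, -3.40185463e+01, -3.02424037e+01,  7.17793638e-02,
        3.29476723e-02, -1.76728622e-04]), 'tool_pos': array([ 0.22045436, -0.503246  ,  0.18200618]), 'ee_rot': array([-3.13942051e+00, -2.23401773e-04,  4.12793930e-01]), 'wrist_force': array([0.53469717, 0.08966461, 0.1930489 ]), 'wrist_torque': array([ 0.00567761, -0.03217519,  0.02305448]), 'width': 0.09407651744794501}
scene 46.91446989731316 [ 1.398 -0.354  0.845]
locker [([0.408, 0.041, -0.005], 0.69), ([0.308, -0.276, 0.002], 0.59)]
active_hinge [([0.515, 0.182, 0.202], 0.61)]
bar_grip [([0.558, 0.063, 0.207], 0.58)]
passive_hinge [([0.46, -0.13, 0.202], 0.61)]
bolt_grip [([0.523, -0.027, 0.208], 0.59)]
quad [([0.707, -0.168, -0.005], 0.62)]
glue [([0.74, -0.02, 0.004], 0.93), ([0.461, -0.128, 0.198], 0.57)]
spool [([0.758, 0.142, 0.003], 0.95)]
spanner [([0.611, 0.011, 0.002], 0.91)]
tin [([0.418, 0.126, 0.244], 0.71)]
meter [([0.309, -0.276, 0.002], 0.72)]
mug [([0.388, 0.362, -0.003], 0.75)]
top 45.213529493972544 [0.315 0.049 1.709]
locker [([0.53, -0.029, 0.206], 0.39)]
active_hinge [([0.516, 0.185, 0.2], 0.78), ([0.613, 0.015, 0.0], 0.16)]
bar_grip [([0.553, 0.061, 0.201], 0.93)]
passive_hinge []
bolt_grip [([0.528, -0.029, 0.206], 0.61)]
quad [([0.709, -0.167, 0.001], 0.63)]
glue [([0.737, -0.014, 0.001], 0.65)]
spool [([0.754, 0.142, -0.003], 0.8)]
spanner [([0.612, 0.015, -0.003], 0.87)]
tin [([0.424, 0.126, 0.24], 0.75)]
meter [([0.304, -0.276, 0.002], 0.86)]
mug [([0.74, -0.017, 0.004], 0.74), ([0.384, 0.364, -0.003], 0.66)]
```

View pics/scene0.png

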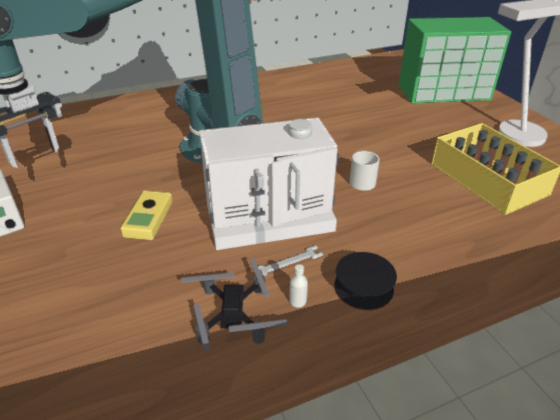

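View pics/top0.png

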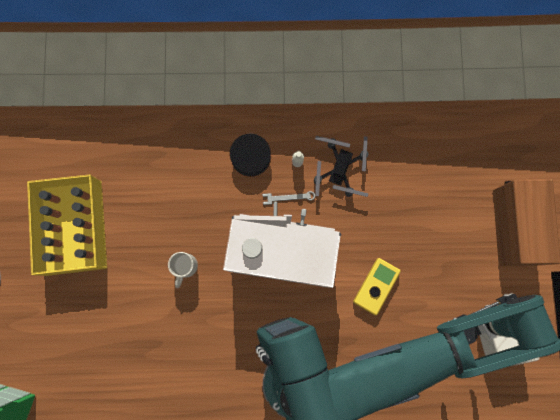

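```bash
cat > h.py <<'E'
import numpy as np
from scipy.spatial.transform import Rotation as Ro
from bench import robot,cams,models
yaw=np.deg2rad(-10.0); O=np.array([.408,.041,0.])
def W(p): return O+Ro.from_euler('z',yaw).apply(p)
def L(p): return Ro.from_euler('z',-yaw).apply(np.array(p)-O)
def rows(wps):
    """wps: (g,[x,y,z world TCP],yaw deg) -> rows in the present tool frame"""
    o=robot.get_obs(); R=Ro.from_euler('xyz',o["ee_rot"]).as_matrix()
    y0=np.rad2deg(o["ee_rot"][2]); out=[]
    for g,p,yw in wps:
        d=R.T@(np.array(p)-o["tool_pos"])*1000
        out.append([g]+np.round(d).astype(int).tolist()+[int(round(-(yw-y0)))])
    return out
def see(cam,names,save=None):
    s=cams.snapshot(cam)
    if save:
        import cv2; cv2.imwrite(f"pics/{save}.png",s["pixels"][:,:,::-1])
    for n in names:
        for d in models.pinpoint(s,n)[:1]: print(cam,n,np.round(d["position"],4),"loc",np.round(L(d["position"]),4),round(d["p"],2))
    return s
E
python3 - <<'E'
from h import *
o=robot.get_obs()["tool_pos"]
print(rows([(1,[o[0],o[1],.35],23.6),(1,[.555,.062,.32],-2.5)]))
E
```

```text
[[1, 0, 0, -167, 0], [1, 533, -384, -137, 26]]
```

Call:
step_arm([
  [1, 0, 0, -167, 0],
  [1, 0, 0, -167, 0],
  [1, 0, 0, -167, 0],
  [1, 533, -384, -137, 26],
  [1, 533, -384, -137, 26],
  [1, 533, -384, -137, 26],
  [1, 533, -384, -137, 26],
  [1, 533, -384, -137, 26],
  [1, 533, -384, -137, 26],
  [1, 533, -384, -137, 26],
  [1, 533, -384, -137, 26],
  [1, 533, -384, -137, 26],
  [1, 533, -384, -137, 26],
  [1, 533, -384, -137, 26],
  [1, 533, -384, -137, 26],
  [1, 533, -384, -137, 26],
])

```text
time: 3.3
tool_pos: [0.5546, 0.0612, 0.3203]
ee_rot: [3.141, 0.0, -0.041]
wrist_force: [-0.4, 0.6, 0.0]
width: 0.0942
```

```bash
python3 - <<'E'
from h import *
print(robot.get_obs()["tool_pos"],robot.get_obs()["ee_rot"])
for i in range(2): see("wrist",["bar_grip","bolt_grip","active_hinge","passive_hinge"],"w1")
see("scene",["bar_grip","bolt_grip","active_hinge","passive_hinge"])
E
```

```text
[0.55460036 0.06123501 0.32027252] [ 3.14091446e+00  9.88553444e-05 -4.12968030e-02]
wrist bar_grip [0.557 0.062 0.204] loc [0.1431 0.0466 0.204 ] 0.74
wrist bolt_grip [ 0.5244 -0.0253  0.2043] loc [ 0.1261 -0.0451  0.2043] 0.75
wrist active_hinge [0.5131 0.1833 0.2003] loc [0.0788 0.1584 0.2003] 0.91
wrist passive_hinge [ 0.4623 -0.1254  0.1936] loc [ 0.0824 -0.1544  0.1936] 0.62
wrist bar_grip [0.5562 0.0604 0.2039] loc [0.1426 0.0448 0.2039] 0.9
wrist bolt_grip [ 0.5263 -0.0264  0.2028] loc [ 0.1282 -0.0458  0.2028] 0.65
wrist active_hinge [0.5125 0.1856 0.1979] loc [0.0778 0.1605 0.1979] 0.7
wrist passive_hinge [ 0.463  -0.127   0.1972] loc [ 0.0833 -0.1559  0.1972] 0.73
scene bolt_grip [ 0.5286 -0.0243  0.2027] loc [ 0.1301 -0.0434  0.2027] 0.58
scene active_hinge [0.5133 0.1829 0.2   ] loc [0.0791 0.158  0.2   ] 0.81
scene passive_hinge [ 0.4629 -0.1316  0.2019] loc [ 0.084  -0.1604  0.2019] 0.98
```

View pics/w1.png

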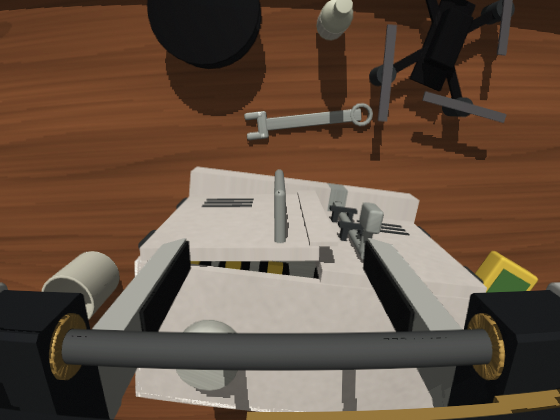

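Call:
step_arm([
  [0.3, 1, -1, -60, 0],
  [0.3, 1, -1, 0, 0],
  [0.3, 1, -1, 60, 0],
  [0.3, 1, -1, 100, 0],
  [0.3, 1, -1, 136, 0],
  [0.3, 1, -1, 136, 0],
  [-1, 1, -1, 136, 0],
  [-1, 1, -1, 136, 0],
  [-1, 1, -1, 136, 0],
  [-1, 1, -1, 136, 0],
  [-1, 1, -1, 136, 0],
  [-1, 1, -1, 136, 0],
])

```text
time: 5.55
tool_pos: [0.5572, 0.0583, 0.1846]
ee_rot: [3.133, -0.004, -0.044]
wrist_force: [3.1, -10.5, 0.2]
width: 0.0092
```

```bash
python3 - <<'E'
from h import *
o=robot.get_obs();print(o["tool_pos"],o["width"],o["wrist_force"])
H=W([.081,.158,0]); p=o["tool_pos"]; H[2]=0
y0=np.rad2deg(o["ee_rot"][2])
wp=[]
for a in list(range(6,95,6))+[96,96,96]:
    d=Ro.from_euler('z',a,degrees=True).apply(p-H)+H
    wp.append((-1,d,y0+a))
print(rows(wp))
E
```

```text
[0.55723839 0.05830283 0.18463694] 0.009191620505294954 [  3.1140832  -10.52398177   0.24295969]
[[-1, 13, -6, 0, -6], [-1, 24, -13, 0, -12], [-1, 35, -21, 0, -18], [-1, 46, -30, 0, -24], [-1, 55, -40, 0, -30], [-1, 63, -51, 0, -36], [-1, 70, -63, 0, -42], [-1, 75, -76, 0, -48], [-1, 79, -89, 0, -54], [-1, 82, -102, -1, -60], [-1, 84, -116, -1, -66], [-1, 83, -130, -1, -72], [-1, 82, -143, -1, -78], [-1, 79, -157, -1, -84], [-1, 75, -170, -1, -90], [-1, 69, -182, -1, -96], [-1, 69, -182, -1, -96], [-1, 69, -182, -1, -96]]
```

Call:
step_arm([
  [-1, 13, -3, 0, -6],
  [-1, 24, -10, 0, -12],
  [-1, 35, -18, 0, -18],
  [-1, 46, -27, 0, -24],
  [-1, 55, -37, 0, -30],
  [-1, 63, -48, 0, -36],
  [-1, 63, -48, 0, -36],
])

```text
time: 6.42
tool_pos: [0.6224, 0.1076, 0.1847]
ee_rot: [3.138, -0.002, 0.586]
wrist_force: [4.1, -1.9, 0.7]
width: 0.009
```

```bash
python3 - <<'E'
from h import *
o=robot.get_obs();print(o["tool_pos"],L(o["tool_pos"]),o["width"],o["wrist_force"])
H=W([.081,.158,0]); p=o["tool_pos"]; H[2]=0
r=L(p)-[.081,.158,0]; print("r",np.hypot(*r[:2]),"angle",np.rad2deg(np.arctan2(r[1],r[0]))+68.7)
y0=np.rad2deg(o["ee_rot"][2]);wp=[]
for a in list(range(6,60,6))+[60,60]:
    wp.append((-1,Ro.from_euler('z',a,degrees=True).apply(p-H)+H,y0+a))
print(y0,rows(wp))
E
```

```text
[0.62244967 0.10761869 0.1846639 ] [0.19962349 0.10284539 0.1846639 ] 0.009045746263712054 [ 4.12679162 -1.9296591   0.73096461]
r 0.13081881371963813 angle 43.76368236836234
33.58814888481822 [[-1, 12, -6, 0, -6], [-1, 24, -13, 0, -12], [-1, 35, -21, 0, -18], [-1, 45, -30, 0, -24], [-1, 54, -40, 0, -30], [-1, 62, -51, 0, -36], [-1, 69, -63, 0, -42], [-1, 75, -76, 0, -48], [-1, 79, -89, 0, -54], [-1, 81, -102, 0, -60], [-1, 81, -102, 0, -60]]
```

Call:
step_arm([
  [-1, 12, -6, 0, -6],
  [-1, 24, -13, 0, -12],
  [-1, 35, -21, 0, -18],
  [-1, 45, -30, 0, -24],
  [-1, 54, -40, 0, -30],
  [-1, 62, -51, 0, -36],
  [-1, 69, -63, 0, -42],
  [-1, 75, -76, 0, -48],
  [-1, 78, -86, 0, -53],
  [-1, 78, -86, 0, -53],
  [0.3, 78, -86, 0, -53],
  [0.3, 78, -86, 0, -53],
  [0.3, 78, -86, 0, -53],
  [0.3, 78, -86, -30, -53],
  [0.3, 78, -86, -70, -53],
  [0.3, 78, -86, -120, -53],
  [0.3, 78, -86, -150, -53],
])

```text
time: 8.55
tool_pos: [0.638, 0.2228, 0.3376]
ee_rot: [3.138, -0.001, 1.512]
wrist_force: [1.2, -0.3, 0.8]
width: 0.0612
```

```bash
python3 - <<'E'
from h import *
o=robot.get_obs();print(o["tool_pos"],L(o["tool_pos"]),o["ee_rot"],o["width"],o["wrist_force"])
for c in("scene","top"): see(c,["bar_grip","bolt_grip","passive_hinge"],c+"1")
print(rows([(.3,[.527,-.026,.32],170)]))
E
```

```text
[0.63800854 0.22284392 0.33756891] [0.19493733 0.21902186 0.33756891] [ 3.13822008e+00 -1.11873563e-03  1.51195190e+00] 0.06117600371854137 [ 1.21029008 -0.34456981  0.84304412]
scene bar_grip [0.6387 0.2292 0.2014] loc [0.1945 0.2254 0.2014] 0.87
scene bolt_grip [ 0.5261 -0.0254  0.2051] loc [ 0.1278 -0.0449  0.2051] 0.49
scene passive_hinge [ 0.4641 -0.1331  0.2001] loc [ 0.0855 -0.1617  0.2001] 0.61
top bar_grip [0.6345 0.2281 0.2004] loc [0.1906 0.2236 0.2004] 0.55
top bolt_grip [ 0.5271 -0.0301  0.2051] loc [ 0.1296 -0.0493  0.2051] 0.61
[[0.3, -255, -96, 12, -83]]
```

Call:
step_arm([
  [0.3, -255, -96, 12, -83],
  [0.3, -255, -96, 12, -83],
  [0.3, -255, -96, 12, -83],
  [0.3, -255, -96, 12, -83],
  [0.3, -255, -96, 12, -83],
  [0.3, -255, -96, 12, -83],
  [0.3, -255, -96, 12, -83],
  [0.3, -255, -96, 12, -83],
  [0.3, -255, -96, 12, -83],
  [0.3, -255, -96, 12, -83],
  [0.3, -255, -96, 12, -83],
])

```text
time: 10.32
tool_pos: [0.5272, -0.026, 0.3219]
ee_rot: [-3.142, -0.001, 2.96]
wrist_force: [0.0, 0.1, 0.8]
width: 0.0617
```

```bash
python3 - <<'E'
from h import *
o=robot.get_obs();print(o["tool_pos"],L(o["tool_pos"]),o["ee_rot"],o["width"],o["wrist_force"])
for i in range(2):see("wrist",["bolt_grip","passive_hinge"],"w2")
E
```

```text
[ 0.52723738 -0.0259657   0.32186025] [ 0.12905437 -0.04524299  0.32186025] [-3.14150940e+00 -5.00426396e-04  2.95991598e+00] 0.0616818994343763 [0.02363938 0.13755816 0.7522817 ]
wrist bolt_grip [ 0.5263 -0.0273  0.2056] loc [ 0.1284 -0.0467  0.2056] 0.9
wrist passive_hinge [0.6361 0.2295 0.2063] loc [0.1919 0.2252 0.2063] 0.4
wrist bolt_grip [ 0.5248 -0.0272  0.2024] loc [ 0.1269 -0.0469  0.2024] 0.61
wrist passive_hinge [0.5172 0.1844 0.1989] loc [0.0826 0.1602 0.1989] 0.47
```

View pics/w2.png

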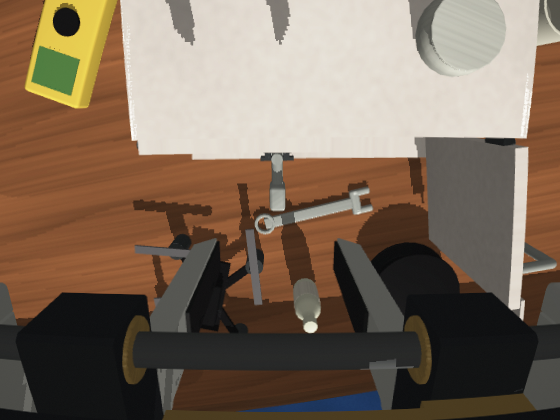

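Call:
step_arm([
  [0.3, 0, 0, 50, 0],
  [0.3, 0, 0, 100, 0],
  [0.3, 0, 0, 136, 0],
  [0.3, 0, 0, 136, 0],
  [-1, 0, 0, 136, 0],
  [-1, 0, 0, 136, 0],
  [-1, 0, 0, 136, 0],
  [-1, 0, 0, 136, 0],
  [-1, 0, 0, 136, 0],
  [-1, 0, 0, 136, 0],
])

```text
time: 11.88
tool_pos: [0.5277, -0.0257, 0.1864]
ee_rot: [3.141, 0.001, 2.961]
wrist_force: [0.7, 0.9, 0.7]
width: 0.0138
```

Call:
step_arm([
  [-1, 0, 0, -6, 0],
  [-1, 0, 0, -12, 0],
  [-1, 0, 0, -18, 0],
  [-1, 0, 0, -24, 0],
  [-1, 0, 0, -28, 0],
  [-1, 0, 0, -30, 0],
  [-1, 0, 0, -30, 0],
])

```text
time: 12.75
tool_pos: [0.5276, -0.0258, 0.2167]
ee_rot: [3.141, 0.001, 2.961]
wrist_force: [2.7, 3.5, -1.5]
width: 0.0136
```

```bash
python3 - <<'E'
from h import *
o=robot.get_obs();print(o["tool_pos"],L(o["tool_pos"]),o["width"],o["wrist_force"])
see("scene",["bolt_grip"]);see("wrist",["bolt_grip"]);see("top",["bolt_grip"])
E
```

```text
[ 0.5275687  -0.02581371  0.21672716] [ 0.12935426 -0.04503577  0.21672716] 0.013572516510192187 [ 2.69706215  3.48415445 -1.53225788]
scene bolt_grip [ 0.5267 -0.027   0.2351] loc [ 0.1287 -0.0464  0.2351] 0.48
wrist bolt_grip [ 0.5278 -0.0277  0.2344] loc [ 0.1299 -0.0469  0.2344] 0.67
top bolt_grip [ 0.5298 -0.0293  0.2353] loc [ 0.1322 -0.0481  0.2353] 0.5
```

Call:
step_arm([
  [-1, 0, 0, -2, 0],
  [-1, 0, 0, -2, 0],
])

```text
time: 13.3
tool_pos: [0.5274, -0.0258, 0.2174]
ee_rot: [3.141, -0.001, 2.961]
wrist_force: [3.5, 3.0, -4.1]
width: 0.0135
```

Call:
step_arm([
  [-1, 0, 0, -2, 0],
  [-1, 0, 0, -2, 0],
])

```text
time: 13.55
tool_pos: [0.5272, -0.0257, 0.2175]
ee_rot: [3.141, -0.003, 2.961]
wrist_force: [5.5, 3.2, -8.5]
width: 0.0135
```

```bash
python3 - <<'E'
from h import *
o=robot.get_obs()
H=W([.081,-.158,0]); p=o["tool_pos"]
y0=np.rad2deg(o["ee_rot"][2]);wp=[]
for a in list(range(6,54,6))+[48]:
    wp.append((-1,Ro.from_euler('z',-a,degrees=True).apply(p-H)+H,y0-a))
print(y0,rows(wp))
E
```

```text
169.6720045278996 [[-1, -12, -6, 0, 6], [-1, -23, -12, 0, 12], [-1, -33, -20, 0, 18], [-1, -42, -29, 0, 24], [-1, -50, -39, 0, 30], [-1, -58, -49, 0, 36], [-1, -64, -61, 0, 42], [-1, -69, -73, 0, 48], [-1, -69, -73, 0, 48]]
```

Call:
step_arm([
  [-1, -12, -6, 2, 6],
  [-1, -23, -12, 2, 12],
  [-1, -33, -20, 2, 18],
  [-1, -42, -29, 2, 24],
  [-1, -50, -39, 2, 30],
  [-1, -58, -49, 2, 36],
  [-1, -64, -61, 2, 42],
  [-1, -69, -73, 2, 48],
  [-1, -69, -73, 2, 48],
])

```text
time: 14.68
tool_pos: [0.5825, -0.1114, 0.2175]
ee_rot: [-3.141, 0.001, 2.122]
wrist_force: [5.3, 2.5, -3.9]
width: 0.0136
```

```bash
python3 - <<'E'
from h import *
o=robot.get_obs()
H=W([.081,-.158,0]); p=o["tool_pos"]; r=L(p)-[.081,-.158,0]
print(p,o["wrist_force"],o["width"],"r",np.hypot(r[0],r[1]),"angle",np.rad2deg(np.arctan2(113,49)-np.arctan2(r[1],r[0])))
y0=np.rad2deg(o["ee_rot"][2]);wp=[]
for a in list(range(6,54,6))+[50,50]:
    wp.append((-1,Ro.from_euler('z',-a,degrees=True).apply(p-H)+H,y0-a))
print(y0,rows(wp))
see("scene",["bolt_grip"])
E
```

```text
[ 0.58245899 -0.11135501  0.21745134] [ 5.26085056  2.45113877 -3.86531794] 0.013568956838389526 r 0.1233466452719824 angle 48.489721221994145
121.59617036628829 [[-1, -12, -6, 0, 6], [-1, -22, -13, 0, 12], [-1, -33, -21, 0, 18], [-1, -42, -30, 0, 24], [-1, -50, -40, 0, 30], [-1, -57, -51, 0, 36], [-1, -63, -62, 0, 42], [-1, -68, -74, 0, 48], [-1, -69, -78, 0, 50], [-1, -69, -78, 0, 50]]
scene bolt_grip [ 0.5792 -0.1138  0.2362] loc [ 0.1955 -0.1227  0.2362] 0.9
```

Call:
step_arm([
  [-1, -12, -6, 0, 6],
  [-1, -22, -13, 0, 12],
  [-1, -33, -21, 0, 18],
  [-1, -42, -30, 0, 24],
  [-1, -50, -40, 0, 30],
  [-1, -57, -51, 0, 36],
  [-1, -63, -62, 0, 42],
  [-1, -68, -74, 0, 48],
  [-1, -68, -74, 0, 48],
  [-1, -68, -74, 0, 48],
  [0.3, -68, -74, 0, 48],
  [0.3, -68, -74, 0, 48],
  [0.3, -68, -74, 0, 48],
  [0.3, -68, -74, 0, 48],
  [0.3, -68, -74, -40, 48],
  [0.3, -68, -74, -90, 48],
  [0.3, -68, -74, -150, 48],
  [0.3, -68, -74, -150, 48],
])

```text
time: 17.02
tool_pos: [0.5558, -0.2075, 0.3754]
ee_rot: [3.129, 0.002, 1.286]
wrist_force: [0.3, 0.4, -0.9]
width: 0.0609
```

```bash
python3 - <<'E'
from h import *
o=robot.get_obs(); print(o["tool_pos"],o["wrist_force"],o["width"])
N=["bar_grip","bolt_grip","quad","glue","spool","spanner","tin","meter","mug"]
see("scene",N,"s3");see("top",N,"t3")
E
```

```text
[ 0.55580243 -0.20745852  0.37541188] [ 0.27686793  0.41627236 -0.86240617] 0.06088351690281915
scene bar_grip [0.6408 0.2279 0.2059] loc [0.1968 0.2245 0.2059] 0.98
scene bolt_grip [ 0.5522 -0.2077  0.237 ] loc [ 0.1852 -0.2199  0.237 ] 0.58
scene quad [ 0.7075 -0.169  -0.0055] loc [ 0.3314 -0.1548 -0.0055] 0.76
scene glue [ 7.422e-01 -1.730e-02 -2.000e-04] loc [ 3.392e-01  6.000e-04 -2.000e-04] 0.73
scene spool [ 0.7581  0.1418 -0.0014] loc [ 0.3273  0.1601 -0.0014] 0.84
scene spanner [0.6122 0.0112 0.0017] loc [0.2063 0.0061 0.0017] 0.78
scene tin [0.4196 0.124  0.2421] loc [-0.003   0.0838  0.2421] 0.83
scene meter [ 0.3092 -0.2737 -0.0004] loc [-0.0427 -0.3271 -0.0004] 0.61
scene mug [ 0.389   0.3645 -0.0027] loc [-0.0749  0.3153 -0.0027] 0.7
top bar_grip [0.6376 0.2287 0.2021] loc [0.1935 0.2247 0.2021] 0.58
top bolt_grip [ 0.5523 -0.2095  0.2364] loc [ 0.1856 -0.2216  0.2364] 0.46
top quad [ 0.711  -0.1688 -0.0042] loc [ 0.3348 -0.154  -0.0042] 0.88
top glue [ 0.7372 -0.017   0.0018] loc [0.3343 0.     0.0018] 0.57
top spool [ 0.754   0.1401 -0.0017] loc [ 0.3235  0.1577 -0.0017] 0.72
top spanner [ 0.6092  0.0147 -0.0023] loc [ 0.2027  0.009  -0.0023] 0.69
top tin [0.4229 0.1242 0.2388] loc [2.000e-04 8.450e-02 2.388e-01] 0.9
top meter [ 0.304  -0.2735  0.0016] loc [-0.0478 -0.3278  0.0016] 0.97
top mug [ 3.843e-01  3.679e-01 -1.000e-04] loc [-8.010e-02  3.178e-01 -1.000e-04] 0.55
```

View pics/s3.png

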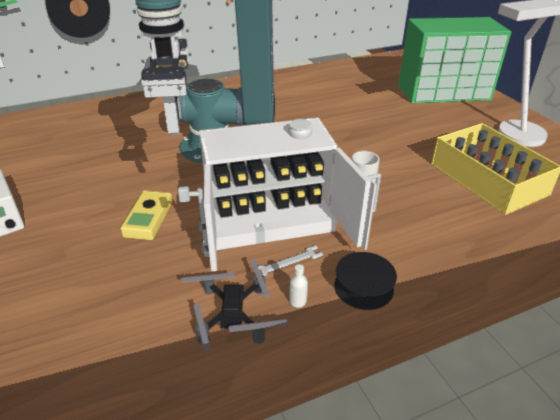

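```bash
python3 -c "
from bench import robot
print(robot.close_job())"
```

```text
the job is handed in; nothing more can be done
None
```

The locker is open with both leaves wide, and the job was handed in at about 17 s on the robot's clock.

- **Order of work:** I swung the active leaf open by its bar first. I then drew the bolt up until it met its stop, where the upward force grew and the grip stopped rising. Only then did I swing the passive leaf open by the bolt's grip, release it and lift clear.
- **Leaves and bolt:** The last pictures put both leaves at about 97°. The bolt's grip is at about 237 mm, which is fully up within the measuring error.
- **Bystanders:** The two cameras place all seven within about 4 mm of where they began, which is the networks' accuracy.
- **Robot:** The gripper is 60 mm open and well clear above the locker, touching nothing. Of the force readings I saw, all taken at the end of a move, the largest was about 11 N at the wrist.

None of these checks failed or disagreed. Early on the networks gave a few false detections, which I discarded: a second match for the mug and the glue, and a passive-hinge point on the wrong leaf.

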